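Close up a keyed wash-basket set

TASK

Get the wash-basket set ready for the ultrasonic cleaner: stack the empty upper basket on the bottom basket that holds the gear wheels and put the cover on the upper basket, blue marks in line, every lug dropped fully home in its notch and the whole stack standing upright on the bench. Set them down gently, without dropping them on, and leave the other things on the bench where they are.

Things in the scene. Friction and masses are not known exactly. Their poses are not given: they have to be found in the camera images.
- bottom_basket: Bottom tier: round bright metal basket, 58 mm outer diameter, 4 mm wall, 36 mm high, loose on a round foot 74 mm across and 4 mm thick, 0.3 kg, small gear wheels inside. Origin: centre of its underside, z up; bearings count from +x, counter-clockwise from above. A blue index rib (12 mm wide, 6 mm out) runs down the outside at bearing 0.
- bottom_rim (a point): Centre of the bottom basket's rim, 36 mm above its origin, same axes. The rim has three notches, 8 mm deep, cut through the wall and open at the top: a wide one of 24 mm at bearing 0 above the blue rib, narrow ones of 13 mm at bearings 130 and 230 degrees.
- upper_basket: Upper tier, empty: same metal wall, 58 mm across, 4 mm thick, from 6 to 40 mm high, about 0.12 kg, no foot; it stands on its three lugs. Origin: centre of the plane of the lug tips, z up. Blue rib (12 mm wide, 6 mm out) outside at bearing 0. Hold it across the outer wall, square to the rib (along its y). Home: origin 30 mm above the bottom basket's, same axis, x axes in line; wrongly turned it rides 6 mm high.
- upper_lugs (a point): Centre of the plane of the upper basket's lug tips (its origin). The round-nosed lugs point down 6 mm from the wall's lower edge, 4 mm thick at 27 mm mean radius: a wide one of 20 mm at bearing 0, narrow ones of 9 mm at bearings 130 and 230 degrees, each right below a notch of its own rim. In a notch a lug has 2 mm of play on each side.
- upper_rim (a point): Centre of the upper basket's rim, 40 mm above its origin, same axes. Same three notches as the bottom basket's: 8 mm deep, 24 mm wide at bearing 0 above the blue rib, 13 mm wide at bearings 130 and 230 degrees.
- cover: Cover: metal disc 58 mm across, from 6 to 10 mm high, about 0.09 kg, standing on three round-nosed lugs 6 mm long like the upper basket's (20 mm wide at bearing 0, 9 mm at 130 and 230 degrees). A blue tab (12 mm wide, 6 mm out) marks bearing 0. Origin: centre of the plane of the lug tips, z up. Home: origin 34 mm above the upper basket's, same axis, x axes in line; wrongly turned it rides 6 mm high.
- cover_grip (a point): Middle of the black bar grip on the cover, 19 mm above the cover's origin, same axes. The bar is 34 mm long along x, 10 mm wide along y (grip it across y), 18 mm tall: from 10 to 28 mm above the cover's origin.
- solder_spool: Bystander: white spool of solder wire, 54 mm across, 39 mm high, standing. Origin: centre of its underside.
- amber_jar: Bystander: amber glass jar with black cap, 44 mm across, 55 mm high, standing. Origin: centre of its underside.
- fine_basket: Bystander: small brass dipping basket with a bail, 34 mm across, 47 mm high, not part of this set. Origin: centre of its underside.
- parts_dish: Bystander: clear shallow round dish holding small parts, 84 mm across, 12 mm high. Origin: centre of its underside.
- screwdriver: Bystander: screwdriver lying on the bench, 150 mm long along its x axis, origin near its middle.
- tweezers: Bystander: dark steel tweezers lying on the bench, 125 mm long along its x axis, origin near their middle.
There are look-alikes about, which are no part of the job. What is shaped like the cover but orange or pink is not meant.

How it is judged:
By the outcome, as a careful person would: the job done as asked, in the order asked, and still so for the second after the job is handed in, with the robot touching nothing.
It also fails if it takes over 61 s, if anything falls off the work surface, if the arm or the gripper's body presses on something with over 40 N, if the wrist force passes 120 N, or if a joint passes its speed limit or range.

ROBOT

A 7-joint arm with a two-finger parallel gripper is mounted at the origin on the work surface. World frame = base frame: x ahead of the robot, y to its left, z up, the work surface at z = 0. Lengths are in mm, angles in rad, forces in N, time in s.
With the tool pointing down it reaches from about 425 to 1025 mm from the base axis. Payload 9.4 kg.
Tool frame: the origin (TCP) lies between the finger pads; the fingertips stand 25 mm ahead of it and the grasp point (between the pads) lies 6 mm ahead of it; z points along the fingers, y is the direction in which the jaws open and shut (so a half turn about z gives the same grasp; the last joint's range is limited). The gripper opens to 93 mm and grips with 3 to 60 N. Pads are 15 mm wide; open, the fingers measure 128 mm over their backs; the gripper's body (75 mm by 188 mm) begins 65 mm behind the grasp point.
Start: joints at [1.221, 0.599, -0.003, 1.599, 0.002, 0.943, -0.08], TCP at [195.327, -698.192, 243.618] pointing down, gripper open.
Joint ranges: [-2.57, 2.57], [-0.35, 1.97], [-1.29, 1.29], [0.11, 2.56], [-1.05, 4.19], [0.11, 1.86], [-2.63, 2.63]. Speed limits (rad/s): [2.22, 2.22, 3.01, 3.01, 3.14, 3.14, 3.14].

INTERFACE

Orientations are given as a 3x3 rotation matrix whose columns are the frame's x, y, z axes.
In Python, from bench import ctrl, cams gives the robot as it stands. The module is installed in compiled form; this text tells all that it offers.
- The arm moves only by the tool arm_command, never from a script. Its arguments are lists of equal length, an entry for each row: "slide": the shift along the tool's x, y, z as a fraction of full scale, a list of three; "angular": the turn, a rotation vector about the tool's x, y, z as a fraction of full scale, a list of three. In form: {"slide": [[dx, dy, dz], ...], "angular": [[rx, ry, rz], ...]}. A call has 1 to 12 rows; each row is the pose to reach, as a shift and turn from the pose measured when the call began, along the tool's axes at that moment, turning the shorter way round; what a row does not reach only later rows make up. Full scale, the value 1, is 500 mm for a shift and pi rad for a turn. A row lasts 1/12 s, in which the tool goes at most 41.7 mm and 7.16 degrees, less where a joint would pass 70% of its speed; a pose out of reach is approached as far as the arm can. A call with a number of a shift or a turn outside -1 to 1 is refused whole. A call with a gripper value outside its range is refused whole. "claw" is the gripper command: -1 is shut, 1 is fully open, values between are in proportion, set as the call begins (left out, the last holds). The fingers move at their own pace and stop on an object; "squeeze" is the grip in N (left out, the last holds). Time passes only in rows, so rows that repeat a pose let the fingers close. It gives the time, the measured TCP pose, the force and the opening at its end, in the units of the state.
- ctrl.observe(): the state, without advancing time (a new reading comes with each control period).
- cams.camera(name): name is "scene" or "side" or "wrist"; returns (picture, depth): 400x640x3 uint8, red, green, blue; 400x640 float32, mm along the optical axis (not along the pixel's ray), 0 where there is no reading.
- cams.get_calibration(name): a dict with "vertical_fov" (degrees; the focal length in pixels is half the picture's height over the tangent of half this angle, whatever the lens; pixels are square), "cx", "cy" (the principal point, pixels), "D" ([k1, k2, p1, p2, k3] as OpenCV has them; the pictures are not rectified), "xyz" and "rotation" of the camera in the world; the wrist camera has in their place "tool_from_camera" (4x4, takes a point from camera to tool coordinates, whose origin is the TCP and whose axes are the flange's). Camera axes: x right, y up, looking along -z (the intrinsics and any distortion apply to the point x, -y, -z); pixel columns grow to the right and rows downward; lengths in mm; the calibration is good to about 2 mm. A picture is of the moment at which its call begins: read the wrist's pose just before it. get_calibration takes no time and is no camera call.
- ctrl.job_done(): hands the job in, once; it reports no verdict.
The state is a dict: "time_s": time; "q": joint angles; "joint_vel": joint speeds; "effort": joint torques, N m; "position": TCP position; "tcp_rot": TCP orientation; "force": force on the tool from outside, world axes, zero at the start; "torque": the same for the moment, N m; "opening": opening from 0.0 (shut) to 1.0 (fully open).
Only numpy, scipy, OpenCV 4.12 (cv2) and the standard library are available. Lean on these libraries where they do the work, as an engineer would, in place of code of your own. Each camera call takes 0.05 s, during which the arm holds its last target.

## Working session

There is one attempt and no reset: what is moved stays moved. The work goes in short steps, Python scripts to look and compute and a tool call to move; the robot and the scene stay as the last step left them, time stands still between calls to the robot, and variables do not carry over. Pictures are saved under pics/ and viewed, and the job is handed in when it is done.

Besides the shell and the picture viewer there is one more tool, called after "Emit:" as name(argument=value, ...) on one line, values as JSON. arm_command: Moves the arm, as the interface text tells. Its arguments: {"type":"object","properties":{"slide":{"type":"array"},"angular":{"type":"array"},"claw":{"type":"number"},"squeeze":{"type":"number"}},"required":["slide","angular"]}

```bash
mkdir -p pics; ls
cat > h.py <<'E'
import numpy as np, cv2
from bench import ctrl, cams
def K(c):
    f=200/np.tan(np.radians(c["vertical_fov"])/2); return np.array([[f,0,c["cx"]],[0,f,c["cy"]],[0,0,1]])
def snap(name,fn=None):
    s=ctrl.observe(); p,d=cams.camera(name); c=cams.get_calibration(name)
    if "xyz" in c: R=np.array(c["rotation"]);t=np.array(c["xyz"])
    else:
        T=np.array(c["tool_from_camera"]); Rt=np.array(s["tcp_rot"]); R=Rt@T[:3,:3]; t=Rt@T[:3,3]+np.array(s["position"])
    if fn:
        cv2.imwrite("pics/"+fn+".png",p[:,:,::-1]); np.savez("pics/"+fn+".npz",p=p,d=d,R=R,t=t,K=K(c),D=np.array(c["D"],float))
    return dict(p=p,d=d,R=R,t=t,K=K(c),D=np.array(c["D"],float))
def load(fn): return dict(np.load("pics/"+fn+".npz"))
def rays(v,uv):
    u=cv2.undistortPoints(np.array(uv,float).reshape(-1,1,2),v["K"],v["D"]).reshape(-1,2)
    return np.c_[u[:,0],-u[:,1],-np.ones(len(u))]
def plane(v,uv,z):
    r=rays(v,uv)@v["R"].T; return v["t"]+r*((z-v["t"][2])/r[:,2])[:,None]
def dep(v,uv):
    uv=np.array(uv).reshape(-1,2); r=rays(v,uv); d=v["d"][uv[:,1].astype(int),uv[:,0].astype(int)]
    return v["t"]+(r*d[:,None])@v["R"].T
def proj(v,P):
    c=(np.array(P,float).reshape(-1,3)-v["t"])@v["R"]; c[:,1:]*=-1
    return cv2.projectPoints(c,np.zeros(3),np.zeros(3),v["K"],v["D"])[0].reshape(-1,2)
E
python3 - <<'E'
from h import *
for n in("scene","side","wrist"):
    v=snap(n,n+"0"); print(n,v["t"],v["R"].round(2).tolist(),v["K"][0,0],v["D"])
s=ctrl.observe();print(s)
E
```

```text
pics
scene [1079.4468595   817.55792752  922.78360195] [[-0.86, -0.35, 0.36], [0.5, -0.58, 0.64], [-0.01, 0.74, 0.68]] 405.5677126314686 [0.02498635 0.         0.         0.         0.        ]
side [ 522.8750021  -822.99825862  650.29808215] [[1.0, 0.03, -0.06], [-0.07, 0.58, -0.81], [0.01, 0.82, 0.58]] 396.0921733953364 [-0.07626242  0.          0.          0.          0.        ]
wrist [ 260.77747418 -680.25824307  384.18746482] [[0.27, 0.93, 0.24], [-0.96, 0.26, 0.06], [-0.0, -0.25, 0.97]] 301.9789615971101 [-0.05258906  0.          0.          0.          0.        ]
{'time_s': 0.15, 'q': array([ 1.22131291,  0.59993359, -0.00250261,  1.5999254 ,  0.00178651,
        0.9428781 , -0.07981639]), 'joint_vel': array([ 0.00064482, -0.00138892, -0.00027783, -0.00218692, -0.00237765,
        0.00034742,  0.00238708]), 'effort': array([ 1.73139135e-03, -7.65590286e+01,  1.49873123e+00, -2.52561879e+01,
       -5.22930943e-02,  1.48039323e-02,  1.50158030e-04]), 'position': array([ 195.21268803, -697.89152501,  242.97191943]), 'tcp_rot': array([[ 9.63024621e-01,  2.69413065e-01, -4.24114551e-04],
       [ 2.69413371e-01, -9.63024044e-01,  1.06106780e-03],
       [-1.22566982e-04, -1.13609655e-03, -9.99999347e-01]]), 'force': array([-0.34402439, -0.66158308, -0.96315226]), 'torque': array([ 0.03252609,  0.01534718, -0.04124215]), 'opening': 0.9993513452276082}
```

View pics/scene0.png

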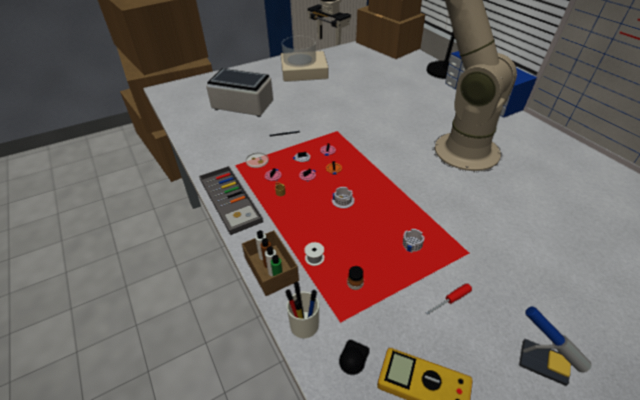

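View pics/side0.png

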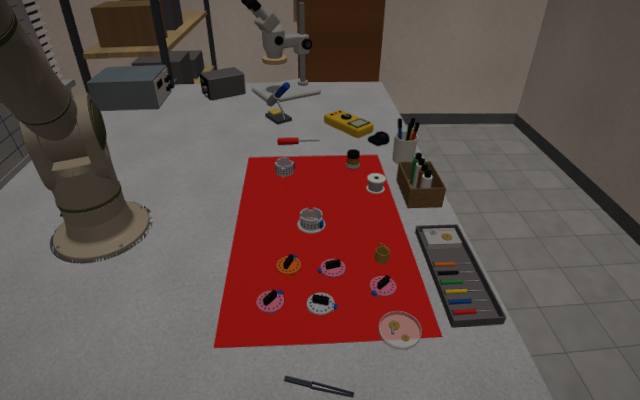

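View pics/wrist0.png

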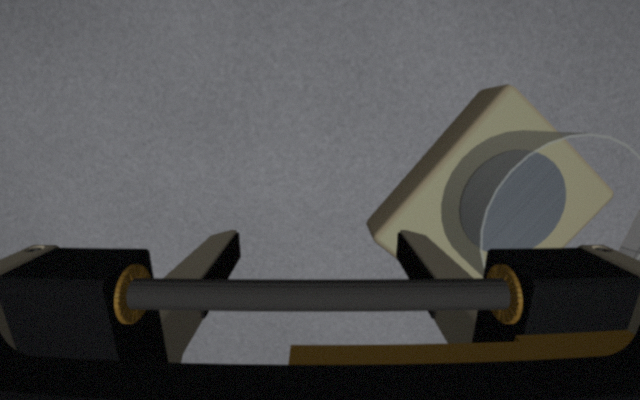

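The side view shows the bottom basket at about (311,218), the upper basket at (285,167), and the metal cover at (321,302) with its tab at (335,306). The orange and pink covers are decoys. Next I'll localise these three.

Run:
```python
from h import *
v=load("side0"); w=load("scene0")
def cr(v,x,y,r=28,s=7): return cv2.resize(v["p"][y-r:y+r,x-r:x+r,::-1],None,fx=s,fy=s,interpolation=cv2.INTER_CUBIC)
a=[cr(v,311,218,28,7),cr(v,285,167,28,7)]; b=[cr(w,343,196,28,7),cr(w,413,240,28,7)]
cv2.imwrite("pics/crop1.png",np.vstack([np.hstack(a),np.hstack(b)])[:600*2:1][::1]) 
im=cv2.imread("pics/crop1.png"); cv2.imwrite("pics/crop1.png",cv2.resize(im,(590,590)))
cv2.imwrite("pics/crop2.png",np.hstack([cr(v,321,302),cr(w,303,157)]))
for n,vv,uv,z in [("bot",v,(311,212),40),("up",v,(285,162),40),("cov",v,(321,302),10),("jar",v,(353,154),55),("spool",v,(376,178),39),("bot",w,(343,192),40),("up",w,(414,235),40),("cov",w,(303,156),10)]:
    print(n,plane(vv,[uv],z).round(0), dep(vv,[uv]).round(0))
```

```text
bot [[549.  -4.  40.]] [[550.  20.  22.]]
up [[478. 261.  40.]] [[476. 292.  22.]]
cov [[ 559. -277.   10.]] [[ 559. -285.   20.]]
jar [[692. 276.  55.]] [[692. 275.  56.]]
spool [[746. 156.  39.]] [[745. 152.  41.]]
bot [[547.  -6.  40.]] [[533. -27.  17.]]
up [[469. 258.  40.]] [[452. 242.  15.]]
cov [[ 551. -280.   10.]] [[ 553. -276.   14.]]
```

View pics/crop1.png

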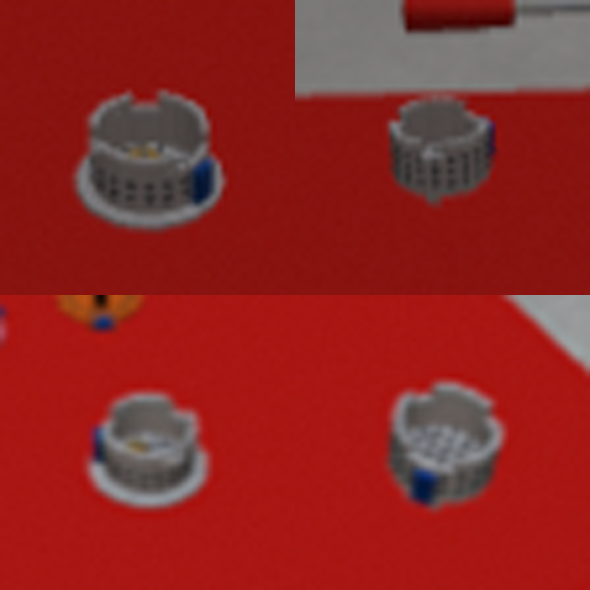

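View pics/crop2.png

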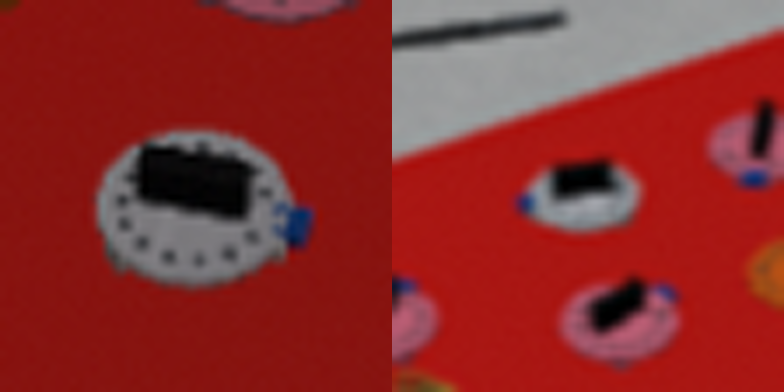

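Emit:
arm_command(slide=[[0.92,-0.616,0.08],[0.92,-0.616,0.08],[0.92,-0.616,0.08],[0.92,-0.616,0.08],[0.92,-0.616,0.08],[0.92,-0.616,0.08],[0.92,-0.616,0.08],[0.92,-0.616,0.08],[0.92,-0.616,0.08],[0.92,-0.616,0.08],[0.92,-0.616,0.08],[0.92,-0.616,0.08]], angular=[[0,0,0],[0,0,0],[0,0,0],[0,0,0],[0,0,0],[0,0,0],[0,0,0],[0,0,0],[0,0,0],[0,0,0],[0,0,0],[0,0,0]])

```text
time_s: 1.15
position: [520.4, -317.4, 207.1]
tcp_rot: [[0.963, 0.269, -0.001], [0.269, -0.963, 0.001], [-0.0, -0.001, -1.0]]
force: [-0.5, -0.6, -0.4]
opening: 0.995
```

Emit:
arm_command(slide=[[0.088,-0.058,0.014],[0.088,-0.058,0.014],[0.088,-0.058,0.014],[0.088,-0.058,0.014]], angular=[[0,0,0],[0,0,0],[0,0,0],[0,0,0]])

```text
time_s: 1.48
position: [554.9, -277.2, 199.7]
tcp_rot: [[0.963, 0.271, -0.002], [0.271, -0.963, 0.001], [-0.001, -0.002, -1.0]]
force: [-0.5, -0.9, -0.0]
opening: 1.001
```

Run:
```python
from h import *
v=snap("wrist","w1");s=ctrl.observe();print(s["position"],s["time_s"],abs(s["joint_vel"]).max())
```

```text
[ 554.03949    -278.5879135   199.94098191] 1.5333 0.025369392709019927
```

View pics/w1.png

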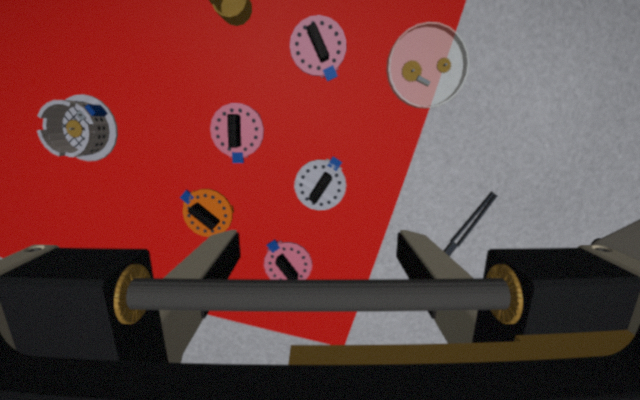

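The wrist view shows the metal cover at (320,185) with its tab at (335,163). The bottom basket is at (70,128) with its rib at (96,110).

```bash
cat >> h.py <<'E'
def blue(v,x,y,r):
    h=cv2.cvtColor(v["p"],cv2.COLOR_RGB2HSV); m=((h[...,0]>95)&(h[...,0]<130)&(h[...,1]>120)&(h[...,2]>40)).astype(np.uint8)
    k=np.zeros_like(m); cv2.circle(k,(x,y),r,1,-1); m&=k
    ys,xs=np.nonzero(m); return np.c_[xs,ys]
def grey(v,x,y,r,lo=100):
    h=cv2.cvtColor(v["p"],cv2.COLOR_RGB2HSV); m=((h[...,1]<60)&(h[...,2]>lo)).astype(np.uint8)
    k=np.zeros_like(m); cv2.circle(k,(x,y),r,1,-1); return m&k
E
python3 - <<'E'
from h import *
v=load("w1")
m=grey(v,320,185,32); c=max(cv2.findContours(m,0,2)[0],key=cv2.contourArea)
hull=cv2.convexHull(c).reshape(-1,2); P=plane(v,hull,10)[:,:2].astype(np.float32)
print(cv2.minEnclosingCircle(P), cv2.fitEllipse(P))
cc=np.array(cv2.fitEllipse(P)[0])
b=blue(v,335,163,14); B=plane(v,b,8)[:,:2].mean(0); d=B-cc; print(len(b),B,np.hypot(*d),np.degrees(np.arctan2(d[1],d[0])))
# bar dark
h=cv2.cvtColor(v["p"],cv2.COLOR_RGB2HSV); m=(h[...,2]<60).astype(np.uint8);k=np.zeros_like(m);cv2.circle(k,(320,185),22,1,-1);m&=k
c=max(cv2.findContours(m,0,2)[0],key=cv2.contourArea)
T=plane(v,c.reshape(-1,2),28)[:,:2].astype(np.float32); print("bar",cv2.minAreaRect(T))
im=v["p"][:,:,::-1]
cv2.imwrite("pics/crop3.png",np.hstack([cv2.resize(im[150:220,285:355],(400,400),interpolation=2),cv2.resize(im[85:170,30:125],(400,400),interpolation=2)]))
E
```

```text
((557.1213989257812, -278.5177917480469), 29.256498336791992) ((556.7041625976562, -278.7166442871094), (55.97724151611328, 57.77653503417969), 84.04236602783203)
72 [ 584.35499815 -287.66533865] 29.062825698356885 -17.933238938457812
bar ((557.1954345703125, -278.237548828125), (9.454318046569824, 34.35026168823242), 72.82756042480469)
```

View pics/crop3.png

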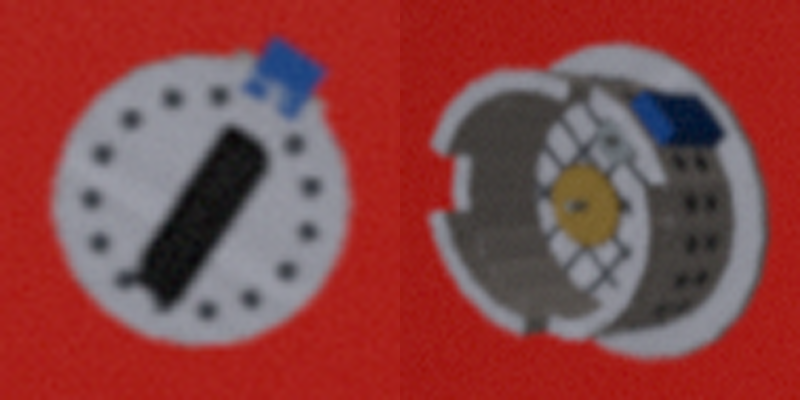

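Emit:
arm_command(slide=[[0.136,-0.529,0],[0.136,-0.529,0],[0.136,-0.529,0],[0.136,-0.529,0],[0.136,-0.529,0],[0.136,-0.529,0],[0.136,-0.529,0],[0.136,-0.529,0],[0.136,-0.529,0]], angular=[[0,0,0],[0,0,0],[0,0,0],[0,0,0],[0,0,0],[0,0,0],[0,0,0],[0,0,0],[0,0,0]])

```text
time_s: 2.28
position: [548.2, -6.3, 200.4]
tcp_rot: [[0.963, 0.269, -0.001], [0.269, -0.963, -0.0], [-0.001, -0.0, -1.0]]
force: [0.2, -0.5, -0.0]
opening: 1.001
```

Run:
```python
from h import *
v=snap("wrist","w2");s=ctrl.observe();print(s["position"],s["time_s"],abs(s["joint_vel"]).max())
```

```text
[548.24038046  -7.67036066 200.37002696] 2.3333 0.021646503358529176
```

View pics/w2.png

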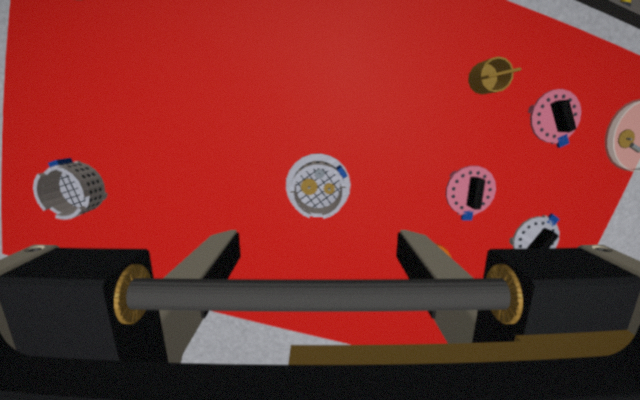

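The bottom basket is at (318,187) with its rib at (342,171). The upper basket is at (68,190).

Emit:
arm_command(slide=[[-0.003,-0.555,0],[-0.003,-0.555,0],[-0.003,-0.555,0],[-0.003,-0.555,0],[-0.003,-0.555,0],[-0.003,-0.555,0],[-0.003,-0.555,0],[-0.003,-0.555,0],[-0.003,-0.555,0],[-0.003,-0.555,0]], angular=[[0,0,0],[0,0,0],[0,0,0],[0,0,0],[0,0,0],[0,0,0],[0,0,0],[0,0,0],[0,0,0],[0,0,0]])

```text
time_s: 3.17
position: [473.9, 256.7, 200.3]
tcp_rot: [[0.965, 0.263, -0.001], [0.263, -0.965, -0.002], [-0.002, 0.001, -1.0]]
force: [-0.7, -1.1, 1.0]
opening: 0.997
```

Run:
```python
from h import *
v=snap("wrist","w3");s=ctrl.observe();print(s["position"],s["tcp_rot"].round(3).tolist(),s["q"].round(2),s["time_s"],abs(s["joint_vel"]).max())
w=load("w2")
cv2.imwrite("pics/crop4.png",np.hstack([cv2.resize(w["p"][145:229,275:359,::-1],(400,400),interpolation=2),cv2.resize(v["p"][145:229,275:359,::-1],(400,400),interpolation=2)]))
```

```text
[473.8968507  256.49181861 200.33406412] [[0.965, 0.263, -0.001], [0.263, -0.965, -0.002], [-0.002, 0.001, -1.0]] [-0.6   0.44 -0.    2.07  0.    0.64 -1.91] 3.2167 0.0058369223406636705
```

View pics/w3.png

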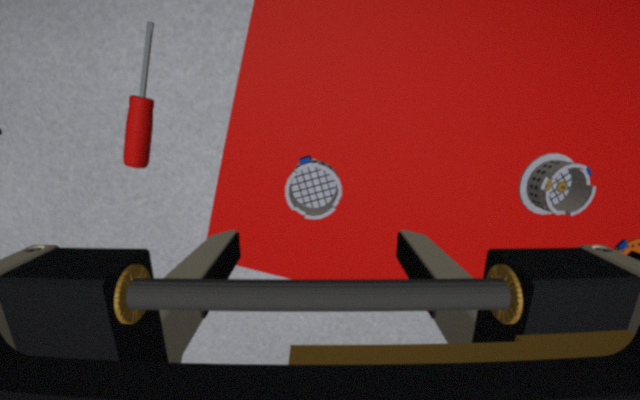

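View pics/crop4.png

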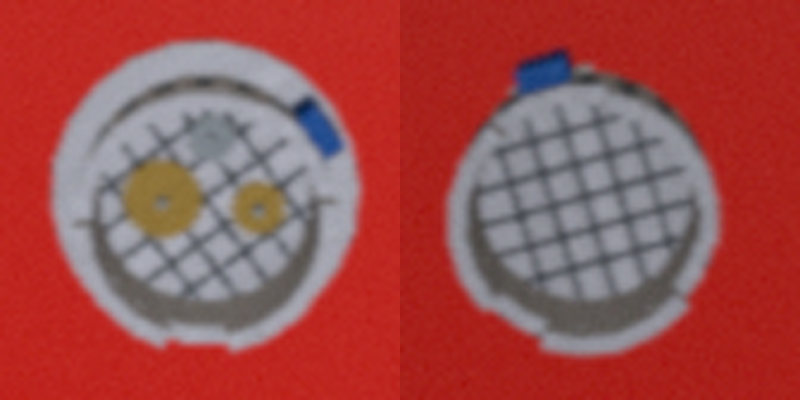

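Run:
```python
from h import *
from scipy.optimize import least_squares
def ana(v,x,y,r=46):
    ys,xs=np.mgrid[y-r:y+r,x-r:x+r]; uv=np.c_[xs.ravel(),ys.ravel()]
    P=dep(v,uv); ok=(v["d"][uv[:,1],uv[:,0]]>0)
    z=P[ok,2]; hh=np.histogram(z,bins=np.arange(-6,60,2)); print(list(zip(hh[1].astype(int),hh[0])))
    return P,uv,ok
for fn,x,y,zr in(("w2",318,187,None),("w3",313,190,None)):
    v=load(fn);P,uv,ok=ana(v,x,y)
    g=grey(v,x,y,46,90)[uv[:,1],uv[:,0]]>0
    for lo,hi in((34,37.9),(38,43),(34,43)):
        Q=P[ok&g&(P[:,2]>lo)&(P[:,2]<hi)]
        if len(Q)<30: continue
        f=lambda p:np.hypot(Q[:,0]-p[0],Q[:,1]-p[1])-p[2]
        s=least_squares(f,[*Q[:,:2].mean(0),27],loss="soft_l1"); print(fn,lo,len(Q),s.x,np.std(s.fun))
    b=blue(v,x,y,46); B=P_=plane(v,b,36); print("blue px",len(b),b.mean(0),dep(v,b).mean(0))
```

```text
[(np.int64(-6), np.int64(0)), (np.int64(-4), np.int64(0)), (np.int64(-2), np.int64(335)), (np.int64(0), np.int64(4304)), (np.int64(2), np.int64(803)), (np.int64(4), np.int64(646)), (np.int64(6), np.int64(824)), (np.int64(8), np.int64(321)), (np.int64(10), np.int64(51)), (np.int64(12), np.int64(47)), (np.int64(14), np.int64(36)), (np.int64(16), np.int64(35)), (np.int64(18), np.int64(34)), (np.int64(20), np.int64(49)), (np.int64(22), np.int64(52)), (np.int64(24), np.int64(65)), (np.int64(26), np.int64(129)), (np.int64(28), np.int64(154)), (np.int64(30), np.int64(34)), (np.int64(32), np.int64(38)), (np.int64(34), np.int64(167)), (np.int64(36), np.int64(304)), (np.int64(38), np.int64(7)), (np.int64(40), np.int64(0)), (np.int64(42), np.int64(0)), (np.int64(44), np.int64(0)), (np.int64(46), np.int64(0)), (np.int64(48), np.int64(0)), (np.int64(50), np.int64(0)), (np.int64(52), np.int64(0)), (np.int64(54), np.int64(0)), (np.int64(56), np.int64(0))]
w2 34 452 [547.1413676   -5.96681519  27.05918493] 1.2382666930231163
w2 34 460 [547.12719055  -5.95720816  27.05491201] 1.234377535563373
blue p
[... 618 characters left out ...]
int64(30), np.int64(162)), (np.int64(32), np.int64(147)), (np.int64(34), np.int64(27)), (np.int64(36), np.int64(34)), (np.int64(38), np.int64(192)), (np.int64(40), np.int64(283)), (np.int64(42), np.int64(1)), (np.int64(44), np.int64(0)), (np.int64(46), np.int64(0)), (np.int64(48), np.int64(0)), (np.int64(50), np.int64(0)), (np.int64(52), np.int64(0)), (np.int64(54), np.int64(0)), (np.int64(56), np.int64(0))]
w3 34 57 [474.52134389 261.3914697   26.84962631] 0.6789136787675305
w3 38 432 [472.68968098 261.44977684  26.8668565 ] 1.1559217685535799
w3 34 491 [473.01965638 261.50568902  26.75874595] 1.1971164961747338
blue px 61 [304.8852459  159.96721311] [500.48871163 277.55587668  29.80779793]
```

Run:
```python
from h import *
for fn,x,y,c,z0 in(("w2",318,187,(547.1,-6.0),36),("w3",313,190,(472.7,261.4),40)):
    v=load(fn)
    a=np.radians(np.arange(0,360,0.5)); z=[]
    for r in(25.8,26.5,27.2,27.9):
        uv=proj(v,np.c_[c[0]+r*np.cos(a),c[1]+r*np.sin(a),np.full(a.size,z0)])
        z.append(cv2.remap(v["d"],uv[:,0].astype(np.float32).reshape(-1,1),uv[:,1].astype(np.float32).reshape(-1,1),cv2.INTER_NEAREST).ravel()-(-( np.c_[c[0]+r*np.cos(a),c[1]+r*np.sin(a),np.full(a.size,z0)]-v["t"])@v["R"])[:,2])
    g=np.median(z,0)>3.5
    e=np.nonzero(np.diff(g.astype(int)))[0]; print(fn,[(i/2,"in" if g[i+1] else "out") for i in e])
```

```text
w2 [(np.float64(77.5), 'in'), (np.float64(105.0), 'out'), (np.float64(177.0), 'in'), (np.float64(205.0), 'out'), (np.float64(297.0), 'in'), (np.float64(348.0), 'out')]
w3 [(np.float64(5.0), 'in'), (np.float64(57.0), 'out'), (np.float64(147.0), 'in'), (np.float64(175.5), 'out'), (np.float64(247.0), 'in'), (np.float64(274.0), 'out')]
```

Emit:
arm_command(slide=[[0,-0.01,0.08],[0,-0.01,0.14],[0,-0.01,0.2],[0,-0.01,0.26],[0,-0.01,0.3],[0,-0.01,0.328],[0,-0.01,0.328],[0,-0.01,0.328]], angular=[[0,0,-0.04],[0,0,-0.08],[0,0,-0.088],[0,0,-0.088],[0,0,-0.088],[0,0,-0.088],[0,0,-0.088],[0,0,-0.088]], claw=1)

```text
time_s: 3.88
position: [472.9, 259.1, 36.0]
tcp_rot: [[0.858, 0.514, -0.002], [0.514, -0.858, -0.003], [-0.004, 0.002, -1.0]]
force: [0.5, -0.4, -0.1]
opening: 1.003
```

Emit:
arm_command(slide=[[0,0,0],[0,0,0],[0,0,0],[0,0,0],[0,0,0],[0,0,0],[0,0,0],[0,0,0]], angular=[[0,0,0],[0,0,0],[0,0,0],[0,0,0],[0,0,0],[0,0,0],[0,0,0],[0,0,0]], claw=-1, squeeze=15)

```text
time_s: 4.55
position: [473.0, 259.4, 36.4]
tcp_rot: [[0.858, 0.514, -0.002], [0.514, -0.858, -0.003], [-0.003, 0.002, -1.0]]
force: [-1.8, 0.5, 6.2]
opening: 0.623
```

Run:
```python
from h import *
v=snap("wrist","w4");s=ctrl.observe();print(s["position"],s["tcp_rot"].round(3).tolist(),s["q"].round(2),s["time_s"],s["opening"],s["force"])
```

```text
[473.02950562 259.35611862  36.36467107] [[0.858, 0.514, -0.002], [0.514, -0.858, -0.003], [-0.003, 0.001, -1.0]] [-0.58  0.7  -0.04  2.16  0.11  0.28 -1.74] 4.6 0.6187582943369653 [-0.78789875 -0.2885849   6.3907565 ]
```

View pics/w4.png

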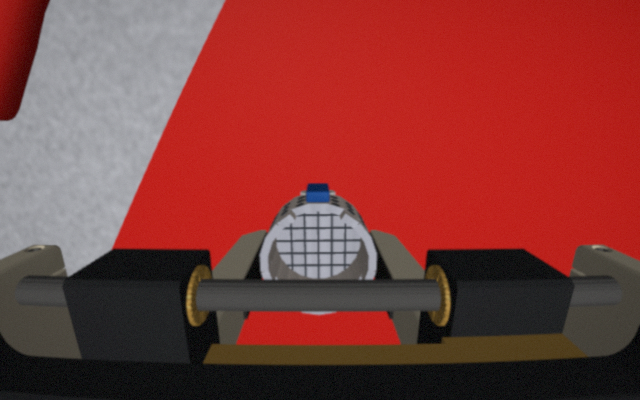

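Emit:
arm_command(slide=[[0,0,-0.03],[0,0,-0.08],[0,0,-0.15],[0,0,-0.2],[0,0,-0.2],[0,0,-0.2]], angular=[[0,0,0],[0,0,0],[0,0,0],[0,0,0],[0,0,0],[0,0,0]])

```text
time_s: 5.1
position: [473.7, 259.9, 137.5]
tcp_rot: [[0.858, 0.514, 0.001], [0.514, -0.858, -0.001], [-0.0, 0.001, -1.0]]
force: [-0.2, 0.9, -1.8]
opening: 0.621
```

```bash
cat >> h.py <<'E'
from scipy.optimize import least_squares
def rim(v,x,y,r,lo,hi,z0=None,step=0.5):
    ys,xs=np.mgrid[y-r:y+r,x-r:x+r]; uv=np.c_[xs.ravel(),ys.ravel()]; P=dep(v,uv)
    g=(grey(v,x,y,r,70)[uv[:,1],uv[:,0]]>0)&(v["d"][uv[:,1],uv[:,0]]>0)&(P[:,2]>lo)&(P[:,2]<hi)
    Q=P[g]; s=least_squares(lambda p:np.hypot(Q[:,0]-p[0],Q[:,1]-p[1])-p[2],[*Q[:,:2].mean(0),27],loss="soft_l1"); c=s.x
    in_=abs(s.fun)<3
    A=np.c_[Q[in_,:2]-c[:2],np.ones(in_.sum())]; pl=np.linalg.lstsq(A,Q[in_,2],rcond=None)[0]
    print("rim c",c.round(2),"n",len(Q),"std",np.std(s.fun).round(2),"zmed",np.median(Q[:,2]).round(2),"tilt deg",np.degrees(pl[:2]).round(1))
    z0=np.median(Q[:,2]) if z0 is None else z0
    a=np.radians(np.arange(0,360,step)); z=[]
    for rr in(25.8,26.5,27.2,27.9):
        W=np.c_[c[0]+rr*np.cos(a),c[1]+rr*np.sin(a),np.full(a.size,z0)]; uv=proj(v,W).astype(np.float32)
        z.append(cv2.remap(v["d"],uv[:,:1],uv[:,1:],0).ravel()+((W-v["t"])@v["R"])[:,2])
    gg=np.median(z,0)>3.5; e=np.nonzero(np.diff(gg.astype(int)))[0]
    print([(round(float((i+1)*step),1),"in" if gg[i+1] else "out") for i in e]); return c
E
python3 - <<'E'
from h import *
s=ctrl.observe()
v=snap("wrist","w5");print(s["position"],s["tcp_rot"].round(3).tolist(),s["time_s"],s["opening"],s["force"])
ys,xs=np.mgrid[175:335,240:400];uv=np.c_[xs.ravel(),ys.ravel()];P=dep(v,uv)
print(np.histogram(P[:,2],bins=np.arange(90,190,4)))
top=s["position"][2]+4
c=rim(v,318,255,75,top-4,top+5)
p=s["position"];th=np.degrees(np.arctan2(s["tcp_rot"][1,0],s["tcp_rot"][0,0]))
b=blue(v,318,192,25); B=dep(v,b).mean(0); print("blue",B,np.degrees(np.arctan2(*(B[:2]-c[:2])[::-1])),"yaw",th)
E
```

```text
[473.69265532 259.90225287 137.47733161] [[0.858, 0.514, 0.001], [0.514, -0.858, -0.001], [-0.0, 0.001, -1.0]] 5.1 0.6207277274734687 [-0.18826796  0.87928195 -1.75102495]
(array([   0,    0,    1,   14, 1319, 3359,  449,  422,  454,  452, 1059,
        416, 1493,  365,  215,  214,  194,  166,  142,   73,  104,   87,
         59,   22]), array([ 90,  94,  98, 102, 106, 110, 114, 118, 122, 126, 130, 134, 138,
       142, 146, 150, 154, 158, 162, 166, 170, 174, 178, 182, 186]))
rim c [473.89 260.03  27.48] n 1680 std 2.65 zmed 141.18 tilt deg [0.1 0.2]
[(7.5, 'in'), (56.5, 'out')]
blue [502.39124147 277.47638907 129.4485452 ] 31.468315513813067 yaw 30.932709715299392
```

View pics/w5.png

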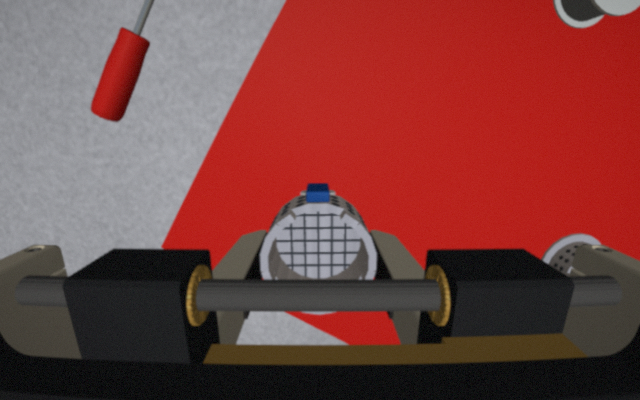

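Emit:
arm_command(slide=[[-0.014,0.053,0],[-0.028,0.106,0],[-0.042,0.16,0],[-0.056,0.213,0],[-0.07,0.266,0],[-0.084,0.32,0],[-0.098,0.373,0],[-0.112,0.426,0],[-0.126,0.479,0],[-0.14,0.51,0],[-0.1475,0.532,0],[-0.1475,0.532,0]], angular=[[0,0,0.0386],[0,0,0.077],[0,0,0.116],[0,0,0.154],[0,0,0.193],[0,0,0.231],[0,0,0.27],[0,0,0.308],[0,0,0.347],[0,0,0.38],[0,0,0.386],[0,0,0.386]])

```text
time_s: 6.15
position: [546.1, -9.1, 135.6]
tcp_rot: [[0.781, -0.624, -0.003], [-0.624, -0.781, -0.005], [0.0, 0.006, -1.0]]
force: [-0.6, -0.5, -1.3]
opening: 0.626
```

Run:
```python
from h import *
s=ctrl.observe()
v=snap("wrist","w6");snap("side","s6");print(s["position"],s["tcp_rot"].round(4).tolist(),s["q"].round(2),s["time_s"],s["opening"],s["force"])
th=np.degrees(np.arctan2(s["tcp_rot"][1,0],s["tcp_rot"][0,0])); print("yaw",th)
top=s["position"][2]+4
c=rim(v,318,255,75,top-4,top+5)
b=blue(v,318,192,25); B=dep(v,b).mean(0); print("blue",np.degrees(np.arctan2(*(B[:2]-c[:2])[::-1])))
```

```text
[546.13923895  -9.07419987 135.59925526] [[0.7812, -0.6243, -0.0034], [-0.6243, -0.7812, -0.0046], [0.0002, 0.0057, -1.0]] [-0.24  0.55  0.22  2.11 -0.23  0.5  -2.1 ] 6.15 0.6261360798094061 [-0.57030722 -0.51554055 -1.32896745]
yaw -38.63061882509487
rim c [546.31 -10.81  27.46] n 1718 std 2.66 zmed 139.41 tilt deg [-0.  -0.1]
[(298.0, 'in'), (347.0, 'out')]
blue -37.343461932595154
```

View pics/w6.png

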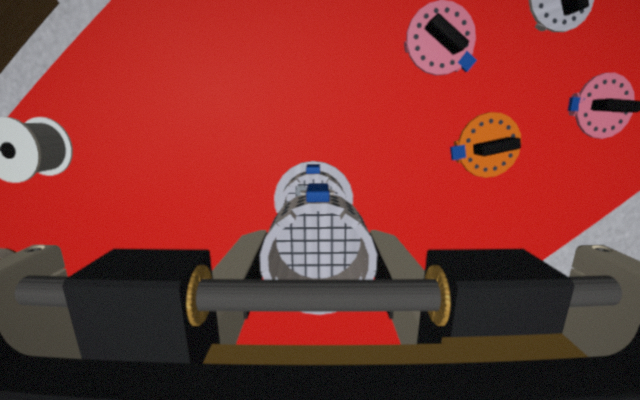

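Run:
```python
from h import *
s=ctrl.observe();print(s["position"],s["time_s"])
v=snap("wrist","w7")
s2=ctrl.observe();print(s2["position"])
R=s["tcp_rot"];p=s["position"]
for n,x,y,r in(("up",317,194,13),("bot",313,168,9)):
    b=blue(v,x,y,r); B=dep(v,b); print(n,len(b),B.mean(0).round(1),((B-p)@R).mean(0).round(2), "top edge tool",((dep(v,b[b[:,1]<=np.percentile(b[:,1],35)])-p)@R).mean(0).round(2))
# where the bottom axis is, in tool frame (from w2)
for bz in(0,36): print(((np.array([547.1,-6.0,bz])-p)@R).round(2))
```

```text
[546.00087975  -5.82854513 136.00243381] 6.25
[546.04998056  -5.2180845  136.18616801]
up 382 [572.4 -27.9 126.9] [34.41  0.91  9.05] top edge tool [36.04  0.9  15.28]
bot 95 [572.5 -26.3  25.8] [ 33.61  -0.81 110.19] top edge tool [ 35.58  -0.88 111.37]
[  1.09  -1.08 136.  ]
[  1.06  -0.94 100.  ]
```

Run:
```python
from h import *
s=ctrl.observe()
v=snap("wrist","w8");print(s["position"],s["time_s"],np.degrees(np.arctan2(s["tcp_rot"][1,0],s["tcp_rot"][0,0])))
top=s["position"][2]+4
c=rim(v,318,255,75,top-4,top+5)
R=s["tcp_rot"];p=s["position"]
print("rim in tool",((np.array([c[0],c[1],top])-p)@R).round(2))
b=blue(v,317,194,13);print("rib in tool",((dep(v,b)-p)@R).mean(0).round(2))
b=blue(v,313,168,9);print("bot rib",((dep(v,b)-p)@R).mean(0).round(2), "axis",((np.array([547.1,-6.0,36])-p)@R).round(2))
```

```text
[546.04998056  -5.2180845  136.18616801] 6.3 -38.31649874688346
rim c [546.23  -6.96  27.47] n 1716 std 2.64 zmed 140.02 tilt deg [-0.1  0. ]
[(298.5, 'in'), (347.5, 'out')]
rim in tool [ 1.22  1.27 -4.  ]
rib in tool [34.31  0.87  9.48]
bot rib [ 34.22  -0.6  111.  ] axis [  1.4   -0.38 100.18]
```

Emit:
arm_command(slide=[[0.0012,-0.002,0.04],[0.0012,-0.002,0.08],[0.0012,-0.002,0.106],[0.0012,-0.002,0.112],[0.0012,-0.002,0.112],[0.0012,-0.002,0.112],[0.0012,-0.002,0.112]], angular=[[0,0,0],[0,0,0],[0,0,0],[0,0,0],[0,0,0],[0,0,0],[0,0,0]])

```text
time_s: 6.93
position: [547.5, -4.3, 81.2]
tcp_rot: [[0.785, -0.619, -0.001], [-0.619, -0.785, -0.002], [0.0, 0.002, -1.0]]
force: [0.0, -0.4, -1.0]
opening: 0.62
```

Run:
```python
from h import *
s=ctrl.observe()
v=snap("wrist","w9");print(s["position"],s["time_s"],np.degrees(np.arctan2(s["tcp_rot"][1,0],s["tcp_rot"][0,0])))
s=ctrl.observe(); w=snap("side","s9"); print(s["position"]); s=ctrl.observe(); print(s["position"])
R=s["tcp_rot"];p=s["position"]
h=v["p"][120:240,250:390,::-1]; x,y=[int(q) for q in (310,212)]
g=w["p"][178:248,275:345,::-1]
cv2.imwrite("pics/crop9.png",np.hstack([cv2.resize(h,(420,360),interpolation=2),cv2.resize(g,(360,360),interpolation=2)]))
```

```text
[547.53430341  -4.28740565  81.21093466] 6.9333 -38.26362513286984
[547.58731863  -4.38269875  81.28529755]
[547.55199309  -4.45142022  81.26508452]
```

View pics/crop9.png

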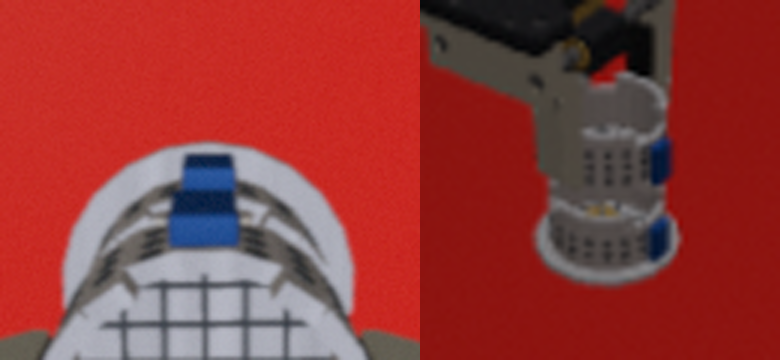

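Run:
```python
from h import *
s=ctrl.observe();R=s["tcp_rot"];p=s["position"]
v=load("w9")
b=blue(v,318,185,25);P=(dep(v,b)-p)@R; 
o=np.argsort(b[:,1]); 
for row in range(b[:,1].min(),b[:,1].max()+1):
    k=b[:,1]==row; print(row,b[k,0].min(),b[k,0].max(),P[k].mean(0).round(1))
top=85.2; c=rim(v,318,255,75,top-4,top+5); print("rim tool",((np.array([c[0],c[1],top])-p)@R).round(2))
# foot circle
ys,xs=np.mgrid[150:260,250:390];uv=np.c_[xs.ravel(),ys.ravel()];W=dep(v,uv);g=(grey(v,318,230,110,70)[uv[:,1],uv[:,0]]>0)&(W[:,2]<6)&(W[:,2]>1.5)
m=np.zeros((400,640),np.uint8);m[uv[g,1],uv[g,0]]=1
ct=max(cv2.findContours(m,0,1)[0],key=cv2.contourArea).reshape(-1,2);Q=plane(v,ct,4);r=np.hypot(Q[:,0]-547,Q[:,1]+6);Q=Q[(r>34)&(r<41)]
f=least_squares(lambda q:np.hypot(Q[:,0]-q[0],Q[:,1]-q[1])-37,[547,-6],loss="soft_l1");print("foot",f.x,len(Q),np.std(f.fun),"tool",((np.array([*f.x,4])-p)@R).round(2))
```

```text
172 313 325 [35.5  1.8 68.4]
173 312 326 [35.6  1.8 63.8]
174 312 326 [35.6  1.8 59.4]
175 312 326 [35.6  1.8 55.6]
176 311 327 [35.   1.8 55.1]
177 311 327 [34.4  1.8 54.8]
178 311 327 [33.7  1.8 54.9]
179 311 327 [33.   1.8 55. ]
180 311 327 [32.3  1.8 55. ]
181 311 327 [31.7  1.8 55. ]
182 311 327 [31.   1.8 54.9]
183 310 327 [35.6  1.5 27.8]
184 308 327 [35.9  0.9 23.5]
185 308 327 [35.9  0.9 21. ]
186 308 327 [35.9  0.9 17.9]
187 308 327 [35.9  0.9 15.6]
188 308 327 [35.8  0.9 13.3]
189 308 327 [35.9  0.9 10.4]
190 307 327 [35.9  0.6  8.2]
191 307 328 [35.7  0.9  6.9]
192 307 328 [35.3  0.9  6.3]
193 307 328 [34.8  0.9  6.2]
194 307 328 [34.3  0.9  6.1]
195 306 329 [33.6  0.9  6.8]
196 306 329 [33.1  0.9  6.6]
197 306 329 [32.6  0.9  6.7]
198 307 329 [32.   1.2  6.9]
199 306 329 [31.6  0.9  6.6]
200 307 328 [31.2  0.9  6.2]
201 307 328 [30.6  0.9  6.2]
rim c [547.67  -6.01  27.49] n 1719 std 2.69 zmed 85.04 tilt deg [-0.1  0.1]
[(298.5, 'in'), (347.5, 'out')]
rim tool [ 1.06  1.16 -3.93]
foot [546.16005832  -5.70876101] 180 0.7973508992695958 tool [-0.34  1.69 77.27]
```

Emit:
arm_command(slide=[[-0.0006,0.0008,0.004],[-0.0006,0.0008,0.008],[-0.0006,0.0008,0.012],[-0.0006,0.0008,0.015],[-0.0006,0.0008,0.018],[-0.0006,0.0008,0.021],[-0.0006,0.0008,0.024],[-0.0006,0.0008,0.026],[-0.0006,0.0008,0.028],[-0.0006,0.0008,0.029],[-0.0006,0.0008,0.03],[-0.0006,0.0008,0.03]], angular=[[0,0,0.005],[0,0,0.005],[0,0,0.005],[0,0,0.005],[0,0,0.005],[0,0,0.005],[0,0,0.005],[0,0,0.005],[0,0,0.005],[0,0,0.005],[0,0,0.005],[0,0,0.005]])

```text
time_s: 8.03
position: [547.1, -4.7, 66.6]
tcp_rot: [[0.775, -0.632, -0.001], [-0.632, -0.775, -0.002], [0.0, 0.002, -1.0]]
force: [-0.7, 0.4, 2.1]
opening: 0.621
```

Run:
```python
from h import *
s=ctrl.observe()
v=snap("wrist","w10");print(s["position"],s["time_s"],s["force"])
w=snap("side","s10"); u=snap("scene","c10"); s=ctrl.observe(); print(s["position"],s["force"])
cv2.imwrite("pics/crop10.png",np.hstack([cv2.resize(v["p"][140:220,270:370,::-1],(350,280),interpolation=2),cv2.resize(w["p"][188:248,280:340,::-1],(280,280),interpolation=2)]))
rim(v,318,255,75,66,75)
```

```text
[547.08705231  -4.68442522  66.55550449] 8.0333 [-0.72583178  0.35053509  2.0594685 ]
[547.07290793  -4.67840732  66.52859235] [-0.95582355 -0.21126553  5.07177056]
rim c [547.32  -6.55  27.44] n 1754 std 2.67 zmed 70.33 tilt deg [-0.1  0.1]
[(297.5, 'in'), (347.0, 'out')]
```

View pics/crop10.png

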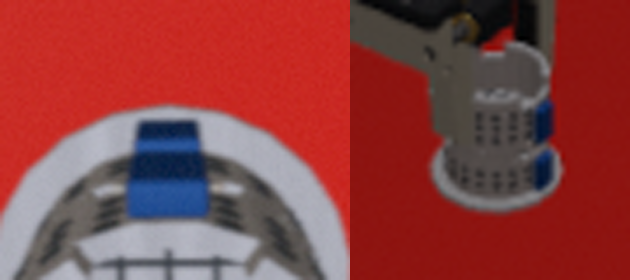

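Seated: the rim is at z = 70 with light contact, and the ribs line up. I'll release and back up.

Emit:
arm_command(slide=[[0,0,0],[0,0,0],[0,0,0],[0,0,0],[0,0,0],[0,0,0]], angular=[[0,0,0],[0,0,0],[0,0,0],[0,0,0],[0,0,0],[0,0,0]], claw=1)

```text
time_s: 8.68
position: [547.1, -4.7, 66.5]
tcp_rot: [[0.775, -0.632, -0.001], [-0.632, -0.775, -0.002], [0.0, 0.002, -1.0]]
force: [0.8, 0.5, -0.7]
opening: 0.985
```

Emit:
arm_command(slide=[[0,0,-0.03],[0,0,-0.08],[0,0,-0.16],[0,0,-0.24],[0,0,-0.27],[0,0,-0.27],[0,0,-0.27],[0,0,-0.27]], angular=[[0,0,0],[0,0,0],[0,0,0],[0,0,0],[0,0,0],[0,0,0],[0,0,0],[0,0,0]])

```text
time_s: 9.35
position: [546.6, -4.2, 200.6]
tcp_rot: [[0.775, -0.632, -0.002], [-0.632, -0.775, -0.002], [-0.001, 0.003, -1.0]]
force: [-0.3, -0.4, 0.2]
opening: 1.0
```

Run:
```python
from h import *
s=ctrl.observe()
v=snap("wrist","w11");print(s["position"],s["time_s"],s["opening"],s["tcp_rot"].round(4).tolist())
w=snap("side","s11")
s=ctrl.observe();print(s["position"])
cv2.imwrite("pics/crop11.png",np.hstack([cv2.resize(v["p"][130:250,250:390,::-1],(420,360),interpolation=2),cv2.resize(w["p"][188:248,280:340,::-1],(360,360),interpolation=2)]))
rim(v,318,190,60,66,75)
b=blue(v,318,160,40);print(b.mean(0),dep(v,b).mean(0))
```

```text
[546.60762787  -4.22598281 200.61140814] 9.35 1.000146383780764 [[0.7752, -0.6317, -0.002], [-0.6317, -0.7752, -0.0017], [-0.0005, 0.0026, -1.0]]
[546.40334576  -4.37418033 200.03573527]
rim c [547.86  -6.44  26.9 ] n 597 std 1.21 zmed 70.26 tilt deg [ 0.3 -0.2]
[(78.5, 'in'), (105.5, 'out'), (177.5, 'in'), (205.0, 'out'), (295.5, 'in'), (347.5, 'out')]
[317.45794393 159.85046729] [572.92954036 -27.04757455  52.5838669 ]
```

View pics/crop11.png

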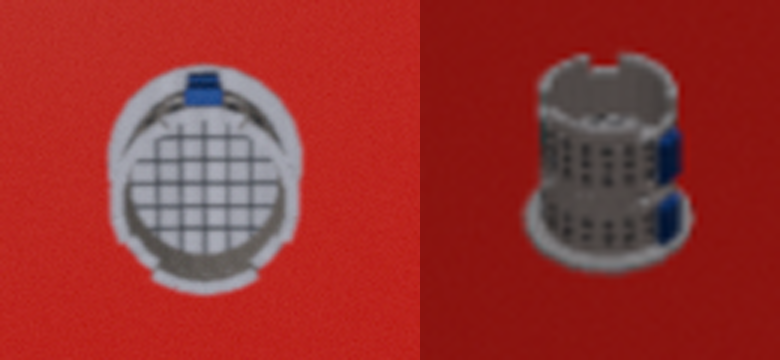

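Emit:
arm_command(slide=[[0.04,0.046,0.0],[0.08,0.092,0.02],[0.12,0.137,0.04],[0.16,0.183,0.06],[0.2,0.229,0.08],[0.24,0.275,0.1],[0.28,0.32,0.13],[0.32,0.366,0.15],[0.361,0.412,0.17],[0.361,0.412,0.18],[0.361,0.412,0.18],[0.361,0.412,0.18]], angular=[[0,0,-0.015],[0,0,-0.03],[0,0,-0.045],[0,0,-0.06],[0,0,-0.075],[0,0,-0.09],[0,0,-0.105],[0,0,-0.12],[0,0,-0.1206],[0,0,-0.1206],[0,0,-0.1206],[0,0,-0.1206]], claw=-0.14)

```text
time_s: 10.45
position: [555.0, -277.6, 109.1]
tcp_rot: [[0.954, -0.301, -0.006], [-0.301, -0.954, -0.0], [-0.006, 0.002, -1.0]]
force: [-0.8, 0.8, 0.7]
opening: 0.427
```

Emit:
arm_command(slide=[[0,0,0],[0,0,0]], angular=[[0,0,0],[0,0,0]])

```text
time_s: 10.62
position: [555.2, -276.0, 109.0]
tcp_rot: [[0.954, -0.299, -0.006], [-0.299, -0.954, 0.0], [-0.006, 0.001, -1.0]]
force: [0.4, -0.3, -0.4]
opening: 0.432
```

Run:
```python
from h import *
s=ctrl.observe()
v=snap("wrist","w12");print(s["position"],s["time_s"],s["opening"],s["tcp_rot"].round(4).tolist())
s=ctrl.observe();print(s["position"],np.degrees(np.arctan2(s["tcp_rot"][1,0],s["tcp_rot"][0,0])))
```

```text
[ 555.20362272 -275.98157592  108.95702401] 10.6167 0.4322270290165662 [[0.9542, -0.2991, -0.0064], [-0.2991, -0.9542, 0.0005], [-0.0063, 0.0014, -1.0]]
[ 555.37510594 -276.19236381  109.24348294] -17.404731444895113
```

View pics/w12.png

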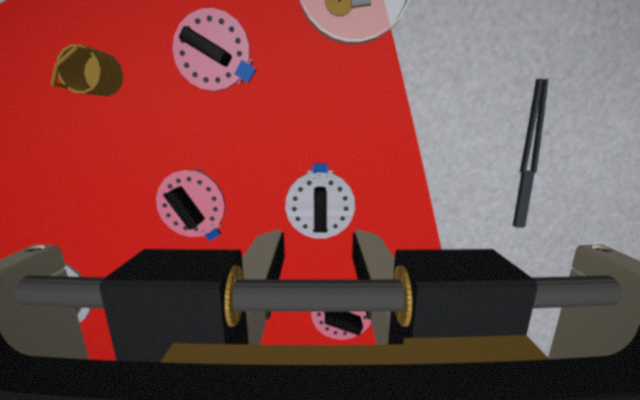

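The metal cover is at (320,203) with its bar upright and its tab at (320,168).

Run:
```python
from h import *
s=ctrl.observe();R=s["tcp_rot"];p=s["position"]; v=load("w12")
h=cv2.cvtColor(v["p"],cv2.COLOR_RGB2HSV); m=(h[...,2]<60).astype(np.uint8);k=np.zeros_like(m);cv2.circle(k,(320,208),27,1,-1);m&=k
c=max(cv2.findContours(m,0,2)[0],key=cv2.contourArea).reshape(-1,2)
T=plane(v,c,28); t=((T-p)@R).astype(np.float32); print("bar tool",cv2.minAreaRect(t[:,:2]),t[:,2].mean())
m=grey(v,320,204,42);c=max(cv2.findContours(m,0,2)[0],key=cv2.contourArea);hl=cv2.convexHull(c).reshape(-1,2)
t=((plane(v,hl,10)-p)@R).astype(np.float32);print("disc tool",cv2.fitEllipse(t[:,:2]))
b=blue(v,320,168,14);print("tab",((plane(v,b,10)-p)@R).mean(0))
```

```text
Traceback (most recent call last):
cv2.error: OpenCV(4.12.0) /io/opencv/modules/imgproc/src/convhull.cpp:143: error: (-215:Assertion failed) total >= 0 && (depth == CV_32F || depth == CV_32S) in function 'convexHull'
```

Run:
```python
from h import *
s=ctrl.observe();R=s["tcp_rot"];p=s["position"]; v=load("w12")
h=cv2.cvtColor(v["p"],cv2.COLOR_RGB2HSV); m=(h[...,2]<60).astype(np.uint8);k=np.zeros_like(m);cv2.circle(k,(320,208),27,1,-1);m&=k
c=max(cv2.findContours(m,0,2)[0],key=cv2.contourArea).reshape(-1,2)
t=np.ascontiguousarray((((plane(v,c,28)-p)@R)[:,:2]).astype(np.float32)); print("bar tool",cv2.minAreaRect(t))
m=grey(v,320,204,42);c=max(cv2.findContours(m,0,2)[0],key=cv2.contourArea);hl=cv2.convexHull(c).reshape(-1,2)
t=np.ascontiguousarray((((plane(v,hl,10)-p)@R)[:,:2]).astype(np.float32));print("disc tool",cv2.fitEllipse(t))
b=blue(v,320,168,14);print("tab",((plane(v,b,10)-p)@R).mean(0))
```

```text
bar tool ((4.119011878967285, 2.351836681365967), (35.11209487915039, 9.364474296569824), 0.01708287186920643)
disc tool ((2.834956169128418, 2.1413521766662598), (56.36185836791992, 58.43596267700195), 89.8310317993164)
tab [33.5783532   2.17712999 99.05964964]
```

Emit:
arm_command(slide=[[0.0045,0.0025,0.04],[0.0045,0.0025,0.08],[0.0045,0.0025,0.11],[0.0045,0.0025,0.13],[0.0045,0.0025,0.138],[0.0045,0.0025,0.141],[0.0045,0.0025,0.141],[0.0045,0.0025,0.141]], angular=[[0,0.002,0],[0,0.002,0],[0,0.002,0],[0,0.002,0],[0,0.002,0],[0,0.002,0],[0,0.002,0],[0,0.002,0]])

```text
time_s: 11.33
position: [557.2, -278.1, 39.5]
tcp_rot: [[0.954, -0.299, 0.001], [-0.299, -0.954, -0.002], [0.002, 0.002, -1.0]]
force: [0.6, -1.0, -0.0]
opening: 0.429
```

Emit:
arm_command(slide=[[0,0,0],[0,0,0],[0,0,0],[0,0,0],[0,0,0],[0,0,0],[0,0,0],[0,0,0]], angular=[[0,0,0],[0,0,0],[0,0,0],[0,0,0],[0,0,0],[0,0,0],[0,0,0],[0,0,0]], claw=-1, squeeze=20)

```text
time_s: 12.0
position: [557.2, -278.1, 39.6]
tcp_rot: [[0.954, -0.299, 0.001], [-0.299, -0.954, -0.002], [0.002, 0.002, -1.0]]
force: [-0.1, 0.3, 3.2]
opening: 0.106
```

Run:
```python
from h import *
s=ctrl.observe()
v=snap("wrist","w13");print(s["position"],s["time_s"],s["opening"],s["force"],s["tcp_rot"].round(4).tolist())
```

```text
[ 557.20334127 -278.14361658   39.62916078] 12.0 0.1062476170578877 [-0.06460073  0.31208056  3.23311046] [[0.9542, -0.299, 0.0012], [-0.299, -0.9542, -0.0022], [0.0018, 0.0017, -1.0]]
```

View pics/w13.png

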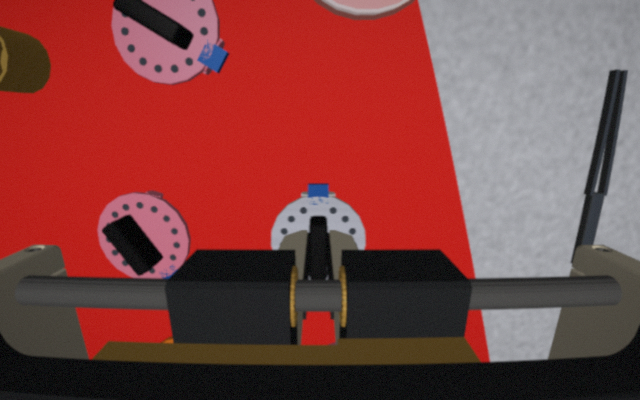

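The bar is gripped at a 9.9 mm opening. Next is the lift.

Emit:
arm_command(slide=[[0,0,-0.02],[0,0,-0.06],[0,0,-0.12],[0,0,-0.18],[0,0,-0.22],[0,0,-0.22],[0,0,-0.22],[0,0,-0.22]], angular=[[0,0,0],[0,0,0],[0,0,0],[0,0,0],[0,0,0],[0,0,0],[0,0,0],[0,0,0]])

```text
time_s: 12.72
position: [556.6, -277.6, 149.2]
tcp_rot: [[0.954, -0.299, 0.0], [-0.299, -0.954, -0.002], [0.001, 0.002, -1.0]]
force: [-0.0, -0.3, -1.7]
opening: 0.109
```

Run:
```python
from h import *
s=ctrl.observe();R=s["tcp_rot"];p=s["position"]
v=snap("wrist","w14");print(p,s["time_s"],s["opening"],s["force"],R.round(4).tolist(),np.degrees(np.arctan2(R[1,0],R[0,0])))
b=blue(v,318,190,16);t=(dep(v,b)-p)@R;print("tab",b.mean(0),t.mean(0).round(2))
ys,xs=np.mgrid[185:245,260:375];uv=np.c_[xs.ravel(),ys.ravel()];t=(dep(v,uv)-p)@R
g=(grey(v,318,235,60,120)[uv[:,1],uv[:,0]]>0)&(abs(t[:,2]-29.6)<5);q=t[g]
print(len(q),np.median(q[:,2]),np.linalg.lstsq(np.c_[q[:,:2],np.ones(len(q))],q[:,2],rcond=None)[0].round(3))
m=np.zeros((400,640),np.uint8);m[uv[g,1],uv[g,0]]=1
hl=cv2.convexHull(max(cv2.findContours(m,0,1)[0],key=cv2.contourArea)).reshape(-1,2);e=(dep(v,hl)-p)@R; e=e[(e[:,0]>8)]
f=least_squares(lambda a:np.hypot(e[:,0]-a[0],e[:,1]-a[1])-29,[0,0],loss="soft_l1");print("disc",f.x,len(e),np.std(f.fun))
```

```text
[ 556.59921301 -277.58275672  149.23835565] 12.7167 0.10912916190257854 [-0.02630568 -0.29128814 -1.70615933] [[0.9543, -0.2989, 0.0005], [-0.2989, -0.9543, -0.0018], [0.001, 0.0016, -1.0]] -17.391666021203758
tab [317.81938326 190.0660793 ] [31.06  0.91 28.66]
2363 29.422346584529862 [8.0000e-03 3.0000e-03 2.9317e+01]
disc [-0.69451486  0.67120394] 9 0.6889210761450887
```

View pics/w14.png

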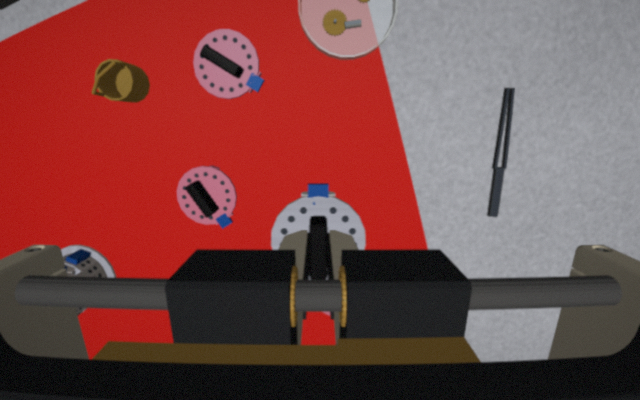

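Run:
```python
from h import *
s=ctrl.observe();print(s["position"])
p=np.array([556.599,-277.583,149.238]);R=s["tcp_rot"]
v=load("w14");b=blue(v,318,190,16);t=(dep(v,b)-p)@R
for r in range(b[:,1].min(),b[:,1].max()+1):
    k=b[:,1]==r; print(r,t[k].mean(0).round(1))
```

```text
[ 556.42123213 -277.48632594  148.70670277]
184 [34.3  0.1 30.2]
185 [33.9  1.  29.6]
186 [33.3  1.  29.6]
187 [32.7  1.  29.4]
188 [32.2  1.  29.2]
189 [31.6  1.  29. ]
190 [30.9  1.  29.5]
191 [30.4  1.  29.2]
192 [29.7  0.7 29.5]
193 [29.2  0.7 29.3]
194 [28.5  0.7 29.5]
195 [30.1  1.1 20.3]
196 [27.4  1.  29.2]
```

Emit:
arm_command(slide=[[-0.018,-0.051,0],[-0.036,-0.103,0],[-0.053,-0.154,0],[-0.071,-0.205,0],[-0.089,-0.257,0],[-0.107,-0.308,0],[-0.125,-0.359,0],[-0.142,-0.41,0],[-0.16,-0.462,0],[-0.172,-0.495,0],[-0.178,-0.513,0],[-0.178,-0.513,0]], angular=[[0,0,0.012],[0,0,0.024],[0,0,0.036],[0,0,0.048],[0,0,0.06],[0,0,0.072],[0,0,0.084],[0,0,0.096],[0,0,0.108],[0,0,0.117],[0,0,0.117],[0,0,0.117]])

```text
time_s: 13.77
position: [547.6, -3.8, 147.2]
tcp_rot: [[0.786, -0.618, -0.003], [-0.618, -0.786, -0.001], [-0.001, 0.003, -1.0]]
force: [0.9, 0.0, -0.7]
opening: 0.107
```

Emit:
arm_command(slide=[[0,0,0],[0,0,0],[0,0,0]], angular=[[0,0,0],[0,0,0],[0,0,0]])

```text
time_s: 14.02
position: [547.5, -5.4, 147.0]
tcp_rot: [[0.785, -0.62, -0.003], [-0.62, -0.785, -0.002], [-0.001, 0.003, -1.0]]
force: [0.2, 0.3, -1.5]
opening: 0.106
```

Run:
```python
from h import *
s=ctrl.observe();R=s["tcp_rot"];p=s["position"]
print(p,s["time_s"],s["q"].round(2),R.round(4).tolist(),np.degrees(np.arctan2(R[1,0],R[0,0])))
print("target in tool",((np.array([548.3,-5.95,103.5])-p)@R).round(2))
```

```text
[547.53374013  -5.37559476 147.02226569] 14.0167 [-0.27  0.54  0.25  2.1  -0.25  0.53 -2.07] [[0.785, -0.6195, -0.0028], [-0.6195, -0.785, -0.0018], [-0.0011, 0.0032, -1.0]] -38.28156744148185
target in tool [ 1.01 -0.16 43.52]
```

Descending to about 8 mm above the rim, then another look.

Emit:
arm_command(slide=[[0.002,0,0.03],[0.002,0,0.05],[0.002,0,0.055],[0.002,0,0.057],[0.002,0,0.057],[0.002,0,0.057]], angular=[[0,0,0],[0,0,0],[0,0,0],[0,0,0],[0,0,0],[0,0,0]])

```text
time_s: 14.52
position: [548.4, -6.2, 118.8]
tcp_rot: [[0.785, -0.62, -0.003], [-0.62, -0.785, -0.002], [-0.001, 0.003, -1.0]]
force: [-0.7, 0.3, -1.3]
opening: 0.105
```

Run:
```python
from h import *
s=ctrl.observe();R=s["tcp_rot"];p=s["position"]
v=snap("wrist","w15");w=snap("side","s15");u=snap("scene","c15")
s=ctrl.observe();print(p,s["position"],s["time_s"],np.degrees(np.arctan2(R[1,0],R[0,0])))
b=blue(v,318,185,30);t=(dep(v,b)-p)@R
for r in range(b[:,1].min(),b[:,1].max()+1):
    k=b[:,1]==r
    if k.any(): print(r,b[k,0].min(),b[k,0].max(),t[k].mean(0).round(1))
cv2.imwrite("pics/crop15.png",np.hstack([cv2.resize(v["p"][140:240,260:376,::-1],(406,350),interpolation=2),cv2.resize(w["p"][178:248,275:345,::-1],(350,350),interpolation=2)]))
```

```text
[548.3892149   -6.24448998 118.78263326] [548.43917703  -6.00532609 118.93329813] 14.6667 -38.294350172921796
168 312 323 [33.9  0.8 99.9]
169 312 323 [33.9  0.8 94.8]
170 311 324 [33.4  0.8 92.6]
171 311 324 [32.7  0.8 92.3]
172 311 324 [33.8  0.9 80. ]
173 311 324 [34.   0.9 74.4]
174 311 324 [34.   0.9 69.6]
175 310 325 [36.2  0.8 52.7]
176 310 325 [34.   0.9 61.5]
177 309 325 [33.8  0.6 58.8]
178 309 326 [33.2  0.9 58.4]
179 310 325 [32.5  0.9 58.4]
180 310 325 [31.9  0.9 58.1]
181 310 325 [31.2  0.9 58. ]
182 309 326 [30.3  0.9 59.4]
183 309 327 [34.7  1.3 33.2]
184 309 328 [34.4  1.6 31.8]
185 308 328 [33.9  1.3 31.3]
186 308 329 [33.1  1.7 32.2]
187 308 328 [32.8  1.3 30.7]
188 309 327 [34.4  1.3 20.4]
189 309 327 [32.   1.3 29.3]
190 309 327 [31.4  1.3 29.3]
191 309 327 [32.8  1.5 20.4]
192 309 327 [30.1  1.3 29.4]
193 309 327 [31.6  1.4 20.4]
194 309 327 [29.   1.3 29.4]
195 309 327 [28.3  1.3 29.5]
196 309 327 [27.8  1.6 29.4]
```

View pics/crop15.png

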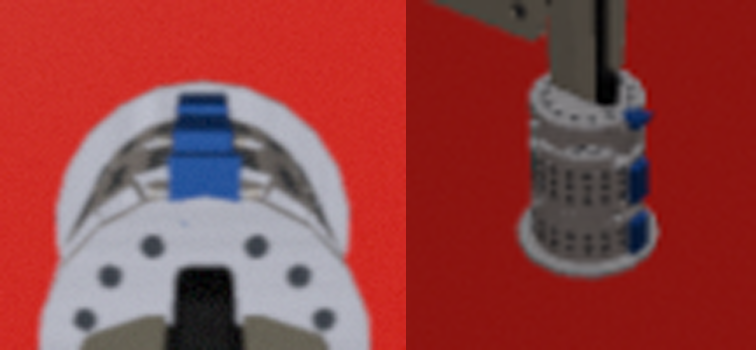

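The tab and ribs agree to about 0.5 mm, so I'll lower it gently.

Emit:
arm_command(slide=[[-0.0008,-0.0006,0.004],[-0.0008,-0.0006,0.008],[-0.0008,-0.0006,0.012],[-0.0008,-0.0006,0.015],[-0.0008,-0.0006,0.018],[-0.0008,-0.0006,0.021],[-0.0008,-0.0006,0.024],[-0.0008,-0.0006,0.027],[-0.0008,-0.0006,0.029],[-0.0008,-0.0006,0.03],[-0.0008,-0.0006,0.031],[-0.0008,-0.0006,0.031]], angular=[[0,0,0],[0,0,0],[0,0,0],[0,0,0],[0,0,0],[0,0,0],[0,0,0],[0,0,0],[0,0,0],[0,0,0],[0,0,0],[0,0,0]])

```text
time_s: 15.67
position: [548.2, -5.6, 103.7]
tcp_rot: [[0.785, -0.619, -0.002], [-0.619, -0.785, -0.002], [-0.001, 0.003, -1.0]]
force: [-1.1, 0.7, 1.9]
opening: 0.105
```

Run:
```python
from h import *
s=ctrl.observe();R=s["tcp_rot"];p=s["position"]
v=snap("wrist","w16");w=snap("side","s16")
s=ctrl.observe();print(p,s["position"],s["time_s"],s["force"])
ys,xs=np.mgrid[195:235,265:370];uv=np.c_[xs.ravel(),ys.ravel()];t=dep(v,uv);g=(grey(v,318,235,60,120)[uv[:,1],uv[:,0]]>0)&(t[:,2]>66)&(t[:,2]<86)
print("disc z",np.median(t[g,2]),np.linalg.lstsq(np.c_[t[g,:2]-p[:2],np.ones(g.sum())],t[g,2],rcond=None)[0].round(3))
cv2.imwrite("pics/crop16.png",np.hstack([cv2.resize(v["p"][140:240,260:376,::-1],(406,350),interpolation=2),cv2.resize(w["p"][178:248,275:345,::-1],(350,350),interpolation=2)]))
```

```text
[548.24606867  -5.56646941 103.66981233] [548.20153594  -5.57309371 103.62320258] 15.7667 [-1.34007412  0.2741224   2.85783804]
disc z 74.31961376809474 [-4.000e-02  3.300e-02  7.507e+01]
```

View pics/crop16.png

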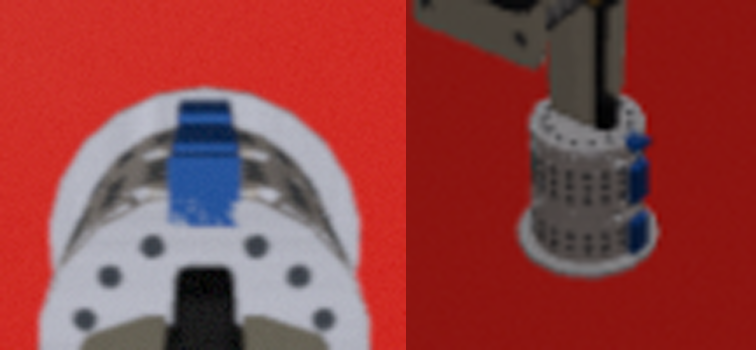

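The disc top is at 74.3 (home is 74), with light contact. Releasing now.

Emit:
arm_command(slide=[[0,0,0],[0,0,0],[0,0,0],[0,0,0],[0,0,0]], angular=[[0,0,0],[0,0,0],[0,0,0],[0,0,0],[0,0,0]], claw=-0.1)

```text
time_s: 16.18
position: [548.3, -5.6, 103.6]
tcp_rot: [[0.785, -0.619, -0.002], [-0.619, -0.785, -0.002], [-0.001, 0.003, -1.0]]
force: [0.6, -0.3, -0.2]
opening: 0.409
```

Emit:
arm_command(slide=[[0,0,-0.02],[0,0,-0.06],[0,0,-0.12],[0,0,-0.2],[0,0,-0.26],[0,0,-0.26],[0,0,-0.26],[0,0,-0.26],[0,0,-0.26]], angular=[[0,0,0],[0,0,0],[0,0,0],[0,0,0],[0,0,0],[0,0,0],[0,0,0],[0,0,0],[0,0,0]])

```text
time_s: 16.93
position: [547.8, -5.2, 232.8]
tcp_rot: [[0.785, -0.619, -0.004], [-0.619, -0.785, -0.002], [-0.002, 0.004, -1.0]]
force: [-0.4, 0.6, -0.8]
opening: 0.449
```

Run:
```python
from h import *
s=ctrl.observe();R=s["tcp_rot"];p=s["position"]
v=snap("wrist","w17");w=snap("side","s17");u=snap("scene","c17")
s=ctrl.observe();print(s["position"],s["time_s"],s["opening"])
ys,xs=np.mgrid[130:240,250:390];uv=np.c_[xs.ravel(),ys.ravel()];t=dep(v,uv);g=(grey(v,318,190,60,110)[uv[:,1],uv[:,0]]>0)&(t[:,2]>66)&(t[:,2]<88)
c=t[g,:2].mean(0);print("disc",g.sum(),c,np.median(t[g,2]),np.linalg.lstsq(np.c_[t[g,:2]-c,np.ones(g.sum())],t[g,2],rcond=None)[0].round(3))
im=[cv2.resize(v["p"][130:240,265:375,::-1],(260,260),interpolation=2),cv2.resize(w["p"][182:242,280:340,::-1],(260,260),interpolation=2),cv2.resize(u["p"][155:225,308:378,::-1],(260,260),interpolation=2)]
cv2.imwrite("pics/crop17.png",np.hstack(im))
```

```text
[548.04992394  -5.40188954 232.55339123] 17.0833 0.45042670509374527
disc 1937 [548.27208726  -7.01049927] 74.33240736379838 [-4.0000e-03  8.0000e-03  7.4265e+01]
```

View pics/crop17.png

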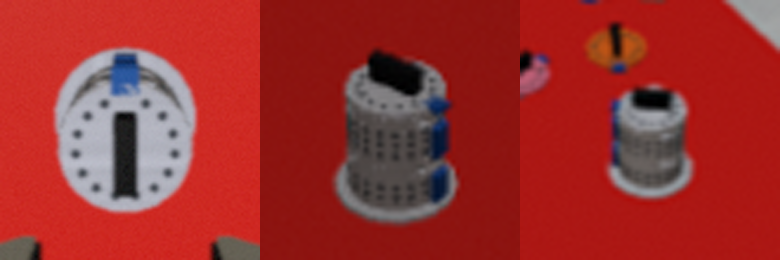

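View pics/s17.png

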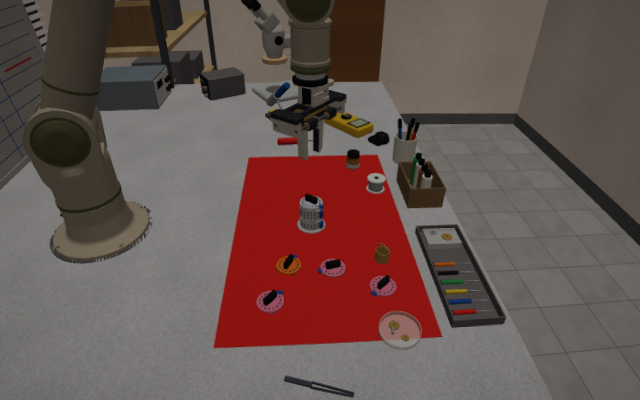

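The stack stands upright with all three blue marks in line. The disc is level at z = 74.3, the gripper is clear, and the bystanders look unmoved.

```bash
python3 -c "
from bench import ctrl; print(ctrl.job_done())"
```

```text
the job is handed in; nothing more can be done
None
```

The wash-basket set is stacked: the upper basket sits on the bottom basket and the metal cover is on top. I handed the job in at about 17 s of the 61 s allowed.

- **Seating:** The upper rim measured 70.3 mm above the bench (home is 70), and the cover's disc top measured 74.3 mm (home is 74). Riding on a rim would have read 6 mm higher. The disc was level to about 0.5°.
- **Alignment:** The last wrist, side and scene pictures show the three blue marks in line. Just before the final lowering, the cover's tab and the ribs agreed to about 0.5 mm.
- **Handling:** The force readings I took during the two set-downs were 2 to 5 N. Before hand-in the gripper was open and about 130 mm above where it released the cover.
- **Bystanders:** In the last side picture they look to be where they started. I compared those by eye and did not measure their positions.

No check failed. The wrist camera showed an offset of about 1 mm from the tool position, so I aligned the upper basket and the cover by comparing marks within the same picture.

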